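# Fish the long spatula out of the covered tool well

## Robot

A 6-joint arm with a two-finger parallel gripper is mounted at the origin on the work surface. World frame = base frame: x ahead of the robot, y to its left, z up, the work surface at z = 0. Lengths are in m, angles in rad, forces in N, time in s.
With the tool pointing down it reaches from about 0.375 to 0.925 m from the base axis. Payload 5.7 kg.
Tool frame: the origin (TCP) lies midway between the tips of the shut fingers; the grasp point (between the pads) lies manip.hold_point_z behind it (manip.hold_point_z is the distance from the TCP to the grasp point, in m); z points along the fingers, y is the direction in which the jaws open and shut (so a half turn about z gives the same grasp; the last joint's range is limited). The gripper opens to 88 mm and grips with 3 to 60 N. Pads are 20 mm wide; open, the fingers measure 115 mm over their backs; the gripper's body (75 mm by 178 mm) begins 61 mm behind the grasp point.
Start: joints at [1.073, 0.359, 1.51, -0, 1.272, -0.115], TCP at [0.224, 0.557, 0.195] pointing down, gripper open.
Joint ranges: [-2.97, 2.97], [-1.01, 2.36], [0.21, 2.38], [-0.96, 4.11], [0.2, 2.71], [-2.98, 2.98]. Speed limits (rad/s): [2.39, 2.39, 3.14, 3.14, 3.14, 3.14].

## Interface

Orientations are given as a unit quaternion [w, x, y, z].
In Python, from rig import manip, grab_frame, get_calibration gives the robot as it stands.
- The arm moves only by the tool carry_out, never from a script. Its argument "motion" is a list of rows, each an object with "slide": the shift along the tool's x, y, z in m, a list of three; "twist": the turn, a rotation vector about the tool's x, y, z in rad, a list of three; "grip": the closure, from -1 (fully open) to 1 (shut). A call has 1 to 8 rows; each row is the pose to reach, as a shift and turn from the pose commanded when the call began, along the tool's axes at that moment; what a row does not reach only later rows make up. A row lasts 1/8 s, in which the tool goes at most 62.5 mm and 10.7 degrees, less where a joint would pass 70% of its speed; a pose out of reach is approached as far as the arm can. A call with a gripper value outside its range is refused whole. The fingers move at their own pace and stop on an object; "newtons" is the grip in N (left out, the last holds). Time passes only in rows, so rows that repeat a pose let the fingers close. It gives the time, the measured TCP pose, the force and the opening at its end, in the units of the state.
- manip.read_state(): the state, without advancing time (a new reading comes with each control period).
- grab_frame(name): name is "scene" or "top"; returns (picture, depth): 420x560x3 uint8, red, green, blue; 420x560 float32, m along the optical axis (not along the pixel's ray), 0 where there is no reading.
- get_calibration(name): a dict with "camera_matrix" (3x3 intrinsics, pixels), "dist" ([k1, k2, p1, p2, k3] as OpenCV has them; the pictures are not rectified), "extrinsics" (4x4, takes a point from world to camera coordinates). Camera axes: x right, y down, z forward; pixel columns grow to the right and rows downward; lengths in m; the calibration is good to about 2 mm. A picture is of the moment at which its call begins. get_calibration takes no time and is no camera call.
- manip.hand_in(): hands the job in, once; it reports no verdict.
The state is a dict: "t": time; "joints": joint angles; "joint_vel": joint speeds; "tau": joint torques, N m; "ee_pos": TCP position; "orientation": TCP orientation; "contact_force": force on the tool from outside, world axes, zero at the start; "ft_torque": the same for the moment, N m; "opening": opening from 0.0 (shut) to 1.0 (fully open).
Only numpy, scipy, OpenCV 4.12 (cv2) and the standard library are available. Lean on these libraries where they do the work, as an engineer would, in place of code of your own. Each camera call takes 0.05 s, during which the arm holds its last target. There are 200 camera calls.

## Task

Slide the clear cover of the steel tool well back until you feel it meet its stop, then grip the long spatula by its handle, tilt it and draw it out handle first through the opening, which is shorter than the spatula. Finish while still holding it in the gripper, motionless, the whole spatula at least 5 cm above the cover plate and touching nothing else; leave the cover fully open and the jugs, cups, cartons and tamper where they stand.

Things in the scene. Friction and masses are not known exactly. Their poses are not given: they have to be found in the camera images.
- well: Fixed steel tray 320 mm long (x, roughly to the robot's left), 180 wide (y), origin under its centre. Walls 5 mm; floor top at 5 mm, walls to 62 mm. Right half (x -160 to 0) roofed by a fixed deck, underside at 62, top 67 mm. Left half (x 0 to 155, y -85 to 85 mm) is the opening, under the clear sliding cover. Side rails at y = +-88 mm, up to 79 mm.
- cover (a joint): Clear sliding cover of the well, 160 x 168 mm, 6 mm thick, top 76 mm above the counter. 0 m = shut over the opening; grows as it slides along the well's -x (to the right) over the deck, to its stop at 0.155, where the opening is all free. It drags with about 2 N and stays where it is left.
- cover_grip (a point): Middle of the top edge of the black rib standing on the cover: 80 mm long along the well's y, 12 mm thick along its x, 32 mm tall, top 108 mm above the counter. With the cover at its stop the rib stands at the well's x = -60 mm.
- spatula: Long spatula, 260 mm, 100 to 200 g, flat on the well's floor along its length. Origin at mid-length on the underside, x to the handle end (under the opening), z up. Wooden handle x 10 to 130 mm, 18 wide, 20 thick; steel shaft x -40 to 20, 10 wide, 8 thick; flat steel blade x -130 to -30, 36 wide, 5 thick, under the fixed deck. Balance point about x = 23 mm.
- spatula_butt (a point): Handle end of the spatula (x = +130 mm, mid-thickness).
- spatula_tip (a point): Blade end of the spatula (x = -130 mm, mid-thickness).
- jug_big: Bystander: big steel milk jug, 90 mm across, 120 tall, handle to its +y; origin at the centre of its underside.
- jug_small: Bystander: small steel milk jug, 72 mm across, 90 tall, standing close beyond the well (its -y side), handle to its +y; origin at the centre of its underside.
- cup: Bystander: white china cup with handle, 80 mm across, 60 tall, standing close beyond the well (its -y side); origin at the centre of its underside.
- cup_side: Bystander: another such white cup, farther to the right; origin at the centre of its underside.
- tamper: Bystander: steel coffee tamper, 58 mm across, 80 tall; origin at the centre of its underside.
- carton_a: Bystander: milk carton, 70 x 70 mm, 200 tall; origin at the centre of its underside.
- carton_b: Bystander: second milk carton, 70 x 70 mm, 200 tall; origin at the centre of its underside.

How it is judged:
On the way, in this order (a step that is already met when the one before it is completed fails the run):
1. the cover is slid back to its stop (value of joint cover above 0.149 m), for 0.1 s.
2. the gripped spatula is tilted through the opening: handle end above the rim, blade still below the deck (z of spatula_butt in the frame of well above 0.085 m and z of spatula_tip in the frame of well below 0.06 m and contact force between the fingers and spatula above 0.5 N), for 0.1 s.
At the end, for the whole second after the job is handed in: The gripper holds the spatula still (under 30 mm/s), both of its ends more than 122 mm above the counter (46 mm above the cover plate), touching neither well nor bystanders; the cover is within 12 mm of its stop; no bystander has moved 30 mm (height (world z) of each of spatula_butt, spatula_tip above 0.122 m and contact force between the fingers and spatula above 1 N and linear speed of spatula below 0.03 m/s and value of joint cover above 0.143 m and contact force between spatula and well below 0.1 N and contact force between spatula and jug_big below 0.1 N and contact force between spatula and jug_small below 0.1 N and contact force between spatula and cup below 0.1 N and contact force between spatula and cup_side below 0.1 N and contact force between spatula and tamper below 0.1 N and contact force between spatula and carton_a below 0.1 N and contact force between spatula and carton_b below 0.1 N and distance of each of jug_big, jug_small, cup, cup_side, tamper, carton_a, carton_b from where it was at the start of the episode below 0.03 m); the arm keeps its last pose, push and grip.
It fails at once if a jug, cup, carton or the tamper is pushed 30 mm or more, or knocked over (distance of any of jug_big, jug_small, cup, cup_side, tamper, carton_a, carton_b from where it was at the start of the episode above 0.03 m or angle between any of jug_big, jug_small, cup, cup_side, tamper, carton_a, carton_b's own z axis and vertical above 0.5 rad).
It also fails if it takes over 48 s, if anything falls off the work surface, if the arm or the gripper's body presses on something with over 40 N, if the wrist force passes 120 N, or if a joint passes its speed limit or range.

## Working session

There is one attempt and no reset: what is moved stays moved. The work goes in short steps, Python scripts to look and compute and a tool call to move; the robot and the scene stay as the last step left them, time stands still between calls to the robot, and variables do not carry over. Pictures are saved under pics/ and viewed, about 8 in all and at most 12, crops included, and the job is handed in when it is done.

Besides the shell and the picture viewer there is one more tool, called after "Emit:" as name(argument=value, ...), one argument or row to a line, values as JSON. carry_out: Moves the arm, as the interface text tells. Its arguments: {"type":"object","properties":{"motion":{"type":"array"},"newtons":{"type":"number"}},"required":["motion"]}

```bash
mkdir -p pics; ls; python3 - <<'E'
from rig import manip, grab_frame, get_calibration
import cv2,numpy as np
print(manip.read_state(), manip.hold_point_z)
for n in("scene","top"):
    p,d=grab_frame(n); cv2.imwrite(f"pics/{n}0.png",p[:,:,::-1]); np.save(f"pics/{n}0.npy",d)
    c=get_calibration(n); print(n,c)
E
```

```text
pics
{'t': 0.0, 'joints': array([ 1.07286592e+00,  3.59499139e-01,  1.51145427e+00, -4.96118913e-06,
        1.27248945e+00, -1.15107232e-01]), 'joint_vel': array([-0.0004997 ,  0.00050825, -0.00021817, -0.00159341, -0.00234405,
       -0.00141236]), 'tau': array([ 1.77884438e-03, -5.15371192e+01, -2.70727265e+01,  6.75553875e-02,
        3.52183508e-02, -9.35361186e-05]), 'ee_pos': array([0.22377414, 0.5558948 , 0.19380483]), 'orientation': array([-2.76883273e-04,  1.90244091e-01,  9.81736385e-01, -8.82702577e-04]), 'contact_force': array([ 0.97220463, -0.09512726, -0.34306872]), 'ft_torque': array([ 0.02548287, -0.02358666,  0.01326952]), 'opening': 0.9994474298549781} 0.0187
scene {'camera_matrix': array([[381.37746265,   0.        , 284.25036211],
       [  0.        , 381.37746265, 209.58468904],
       [  0.        ,   0.        ,   1.        ]]), 'dist': array([-0.03318123,  0.        ,  0.        ,  0.        ,  0.        ]), 'extrinsics': array([[-0.66037668,  0.75072014, -0.01794185,  0.34735541],
       [ 0.58941791,  0.50338588, -0.6318142 , -0.28329765],
       [-0.46528397, -0.42781061, -0.77491219,  1.49523025],
       [ 0.        ,  0.        ,  0.        ,  1.        ]])}
top {'camera_matrix': array([[403.60946204,   0.        , 278.2349261 ],
       [  0.        , 403.60946204, 208.3483809 ],
       [  0.        ,   0.        ,   1.        ]]), 'dist': array([0.00918306, 0.        , 0.        , 0.        , 0.        ]), 'extrinsics': array([[-0.00765888, -0.99994579,  0.00705351, -0.00281623],
       [-0.99772075,  0.00716855, -0.06709637,  0.55125142],
       [ 0.06704217, -0.00755131, -0.99772157,  1.24916334],
       [ 0.        ,  0.        ,  0.        ,  1.        ]])}
```

View pics/top0.png

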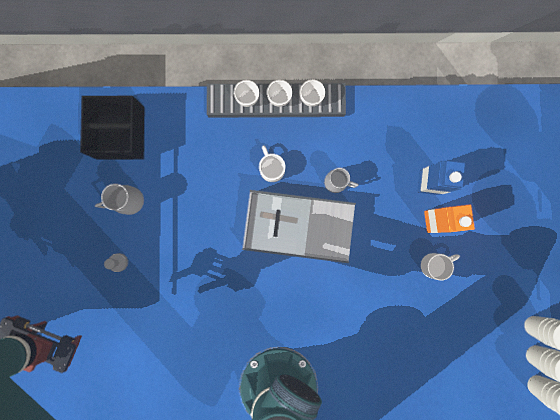

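View pics/scene0.png

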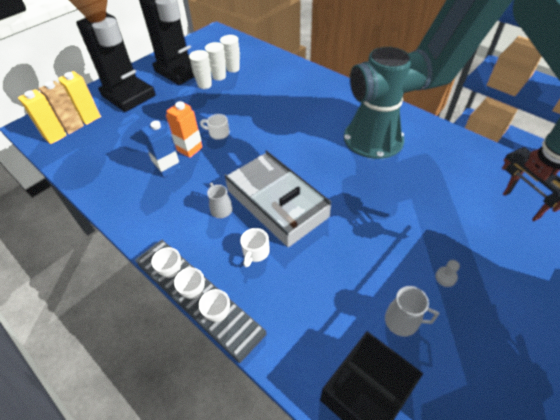

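```bash
python3 - <<'E'
import cv2
p=cv2.imread("pics/top0.png")[180:275,233:366]
cv2.imwrite("pics/c1.png",cv2.resize(p,None,fx=6,fy=6,interpolation=cv2.INTER_CUBIC))
E
```

```text
(no output)
```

View pics/c1.png

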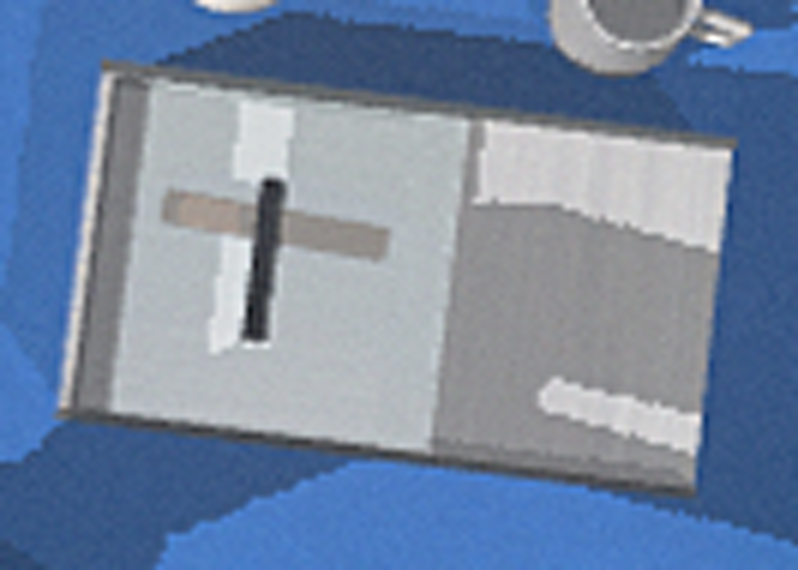

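```bash
cat > h.py <<'E'
import numpy as np, cv2
from rig import get_calibration
def back(name,px,z):
    """pixels -> world points on the plane at height z"""
    c=get_calibration(name); E=c["extrinsics"]; R,t=E[:3,:3],E[:3,3]
    u=cv2.undistortPoints(np.array(px,float).reshape(-1,1,2),c["camera_matrix"],c["dist"])[:,0]
    d=np.c_[u,np.ones(len(u))]@R; o=-R.T@t
    return o+d*((z-o[2])/d[:,2])[:,None]
def proj(name,P):
    c=get_calibration(name); E=c["extrinsics"]
    return cv2.projectPoints(np.array(P,float).reshape(-1,1,3),cv2.Rodrigues(E[:3,:3])[0],E[:3,3],c["camera_matrix"],c["dist"])[0][:,0]
E
python3 - <<'E'
from h import *
f=lambda L:[(x/6+233-.42,y/6+180-.42) for x,y in L]
w=back("top",f([(105,65),(735,140),(60,415),(693,495)]),.079)
print(w.round(4)); c=w.mean(0); ax=(w[0]+w[2]-w[1]-w[3])[:2]; yaw=np.arctan2(ax[1],ax[0])
print("centre",c,"yaw",yaw, "L",np.linalg.norm(w[0]-w[1]),np.linalg.norm(w[2]-w[3]),"W",np.linalg.norm(w[0]-w[2]),np.linalg.norm(w[1]-w[3]))
R=np.array([[np.cos(yaw),-np.sin(yaw)],[np.sin(yaw),np.cos(yaw)]])
def loc(P): return ((P[:,:2]-c[:2])@R).round(4)
r=back("top",f([(272,180),(256,340)]),.108);print("rib",r,loc(r))
print("cover edges",loc(back("top",f([(145,82),(112,410),(470,120),(437,455)]),.076)))
h=back("top",f([(165,190),(162,223),(390,228),(384,260)]),.025);print("handle",h,loc(h))
d=np.load("pics/top0.npy"); 
for u,v in [(277,220),(262,240),(340,240),(264,215),(290,219)]: print(u,v,d[v,u])
from rig import manip
from scipy.spatial.transform import Rotation as Ro
q=manip.read_state()["orientation"];print(Ro.from_quat(np.r_[q[1:],q[0]]).as_matrix().round(3))
E
```

```text
[[ 0.6016  0.0775  0.079 ]
 [ 0.5618 -0.2368  0.079 ]
 [ 0.4277  0.1003  0.079 ]
 [ 0.3859 -0.2124  0.079 ]]
centre [ 0.49427704 -0.06785076  0.079     ] yaw 1.4413385753625503 L 0.3168949151061272 0.3155104103723597 W 0.17540297316017076 0.17759162016167954
rib [[ 0.54160778 -0.00526442  0.108     ]
 [ 0.46404301  0.00307225  0.108     ]] [[ 0.0682 -0.0389]
 [ 0.0664  0.0391]]
cover edges [[ 0.1373 -0.082 ]
 [ 0.1331  0.0823]
 [-0.0265 -0.0829]
 [-0.0296  0.0848]]
handle [[ 0.54211817  0.04989477  0.025     ]
 [ 0.52494281  0.05153346  0.025     ]
 [ 0.52147055 -0.06701286  0.025     ]
 [ 0.50485248 -0.06371238  0.025     ]] [[ 0.1229 -0.0322]
 [ 0.1223 -0.015 ]
 [ 0.0043 -0.0269]
 [ 0.0055 -0.01  ]]
277 220 1.1775892
262 240 1.2014498
340 240 1.2118431
264 215 1.2095113
290 219 1.211483
[[-0.928  0.374 -0.001]
 [ 0.374  0.928 -0.001]
 [ 0.    -0.002 -1.   ]]
```

Emit:
carry_out(
  motion=[
    {"slide":[-0.36,-0.29,0],"twist":[0,0,1.361],"grip":1},
    {"slide":[-0.36,-0.29,0],"twist":[0,0,1.361],"grip":1},
    {"slide":[-0.36,-0.29,0],"twist":[0,0,1.361],"grip":1},
    {"slide":[-0.36,-0.29,0],"twist":[0,0,1.361],"grip":1},
    {"slide":[-0.36,-0.29,0],"twist":[0,0,1.361],"grip":1},
    {"slide":[-0.36,-0.29,0],"twist":[0,0,1.361],"grip":1},
    {"slide":[-0.36,-0.29,0],"twist":[0,0,1.361],"grip":1},
    {"slide":[-0.36,-0.29,0],"twist":[0,0,1.361],"grip":1},
  ],
  newtons=50,
)

```text
t: 1.1
ee_pos: [0.4509, 0.1502, 0.1945]
orientation: [0.0, 0.768, 0.641, -0.0]
contact_force: [-0.4, -0.2, 0.3]
opening: 0.127
```

```bash
cat > m.py <<'E'
import sys; from h import *
from rig import manip
from scipy.spatial.transform import Rotation as Ro
C=np.array([.4943,-.0679,0]); yaw=1.441
W=Ro.from_euler('z',yaw)
s=manip.read_state(); q=s["orientation"]; R=Ro.from_quat(np.r_[q[1:],q[0]])
print("t",s["t"],"pos",s["ee_pos"].round(4),"well",W.inv().apply(s["ee_pos"]-C).round(4),"F",s["contact_force"].round(1),"open",round(s["opening"],3),"j",s["joints"].round(2))
print("x",R.as_matrix()[:,0].round(3),"y",R.as_matrix()[:,1].round(3),"z",R.as_matrix()[:,2].round(3))
if len(sys.argv)>4:  # world target: x y z tilt -> slide & twist in tool axes
    x,y,z,th=map(float,sys.argv[1:5])
    T=Ro.from_matrix(np.array([[.172,.985,0],[.985,-.172,0],[0,0,-1]]).T)*Ro.from_euler('y',th)
    print("slide",R.inv().apply(np.array([x,y,z])-s["ee_pos"]).round(4),"twist",(R.inv()*T).as_rotvec().round(4))
E
python3 m.py .508 .039 .088 0
```

```text
t 1.1 pos [0.4509 0.1502 0.1945] well [0.2106 0.0712 0.1945] F [-0.4 -0.2  0.3] open 0.127 j [ 0.18  0.18  1.77 -0.    1.19  0.36]
x [ 0.178  0.984 -0.001] y [ 0.984 -0.178  0.   ] z [ 0.    -0.001 -1.   ]
slide [-0.0991  0.0759  0.1066] twist [ 0.0003  0.0007 -0.0063]
```

Emit:
carry_out(
  motion=[
    {"slide":[-0.05,0.038,0],"twist":[0,0,0],"grip":1},
    {"slide":[-0.099,0.076,0],"twist":[0,0,-0.006],"grip":1},
    {"slide":[-0.099,0.076,0.05],"twist":[0,0,-0.006],"grip":1},
    {"slide":[-0.099,0.076,0.106],"twist":[0,0,-0.006],"grip":1},
    {"slide":[-0.099,0.076,0.106],"twist":[0,0,-0.006],"grip":1},
  ],
)

```text
t: 1.72
ee_pos: [0.5032, 0.0424, 0.0853]
orientation: [-0.003, 0.764, 0.645, -0.004]
contact_force: [-0.7, -0.1, 0.2]
opening: 0.003
```

```bash
python3 m.py .508 .039 .088 0;python3 - <<'E'
from rig import grab_frame
import cv2
p,d=grab_frame("scene"); p=p[120:270,190:370,::-1]
cv2.imwrite("pics/s1.png",cv2.resize(p,None,fx=4,fy=4,interpolation=cv2.INTER_CUBIC))
E
```

```text
t 1.725 pos [0.5032 0.0424 0.0853] well [0.1105 0.0055 0.0853] F [-0.7 -0.1  0.2] open 0.003 j [-0.05  0.36  1.83 -0.    0.96  0.11]
x [ 0.167  0.986 -0.001] y [ 0.986 -0.167 -0.01 ] z [-0.01  0.   -1.  ]
slide [-0.0025  0.0053 -0.0028] twist [-0.0096  0.0013  0.0054]
```

View pics/s1.png

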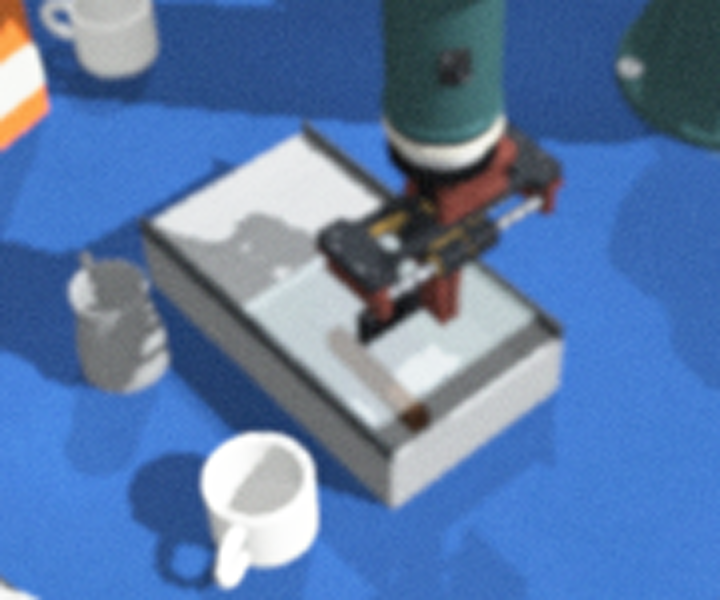

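Emit:
carry_out(
  motion=[
    {"slide":[-0.018,0.001,0],"twist":[0,0,0],"grip":1},
    {"slide":[-0.036,0.002,0],"twist":[0,0,0],"grip":1},
    {"slide":[-0.054,0.002,0],"twist":[0,0,0],"grip":1},
    {"slide":[-0.072,0.003,0],"twist":[0,0,0],"grip":1},
    {"slide":[-0.09,0.004,0],"twist":[0,0,0],"grip":1},
    {"slide":[-0.108,0.005,0],"twist":[0,0,0],"grip":1},
    {"slide":[-0.125,0.005,0],"twist":[0,0,0],"grip":1},
    {"slide":[-0.138,0.006,0],"twist":[0,0,0],"grip":1},
  ],
)

```text
t: 2.78
ee_pos: [0.4902, -0.0957, 0.0886]
orientation: [-0.0, 0.764, 0.645, -0.0]
contact_force: [0.5, 0.2, 0.1]
opening: 0.005
```

```bash
python3 m.py
```

```text
t 2.775 pos [ 0.4902 -0.0957  0.0886] well [-0.0281  0.0004  0.0886] F [0.5 0.2 0.1] open 0.005 j [-0.33  0.35  1.85 -0.    0.95 -0.16]
x [ 0.167  0.986 -0.   ] y [ 0.986 -0.167 -0.   ] z [-0.  0. -1.]
```

Emit:
carry_out(
  motion=[
    {"slide":[-0.004,0,0],"twist":[0,0,0],"grip":1},
    {"slide":[-0.008,0,0],"twist":[0,0,0],"grip":1},
    {"slide":[-0.012,0,0],"twist":[0,0,0],"grip":1},
    {"slide":[-0.015,0.001,0],"twist":[0,0,0],"grip":1},
    {"slide":[-0.015,0.001,0],"twist":[0,0,0],"grip":1},
  ],
)

```text
t: 3.4
ee_pos: [0.4892, -0.1096, 0.0887]
orientation: [0.0, 0.764, 0.646, 0.0]
contact_force: [0.2, 0.3, -1.1]
opening: 0.005
```

```bash
python3 m.py; python3 - <<'E'
from rig import grab_frame
import cv2
p,d=grab_frame("scene"); p=p[120:270,190:370,::-1]
cv2.imwrite("pics/s2.png",cv2.resize(p,None,fx=4,fy=4,interpolation=cv2.INTER_CUBIC))
E
```

```text
t 3.4 pos [ 0.4892 -0.1096  0.0887] well [-0.042  -0.0003  0.0887] F [ 0.2  0.3 -1.1] open 0.005 j [-0.36  0.35  1.84 -0.    0.95 -0.19]
x [ 0.166  0.986 -0.   ] y [ 0.986 -0.166  0.   ] z [ 0. -0. -1.]
```

View pics/s2.png

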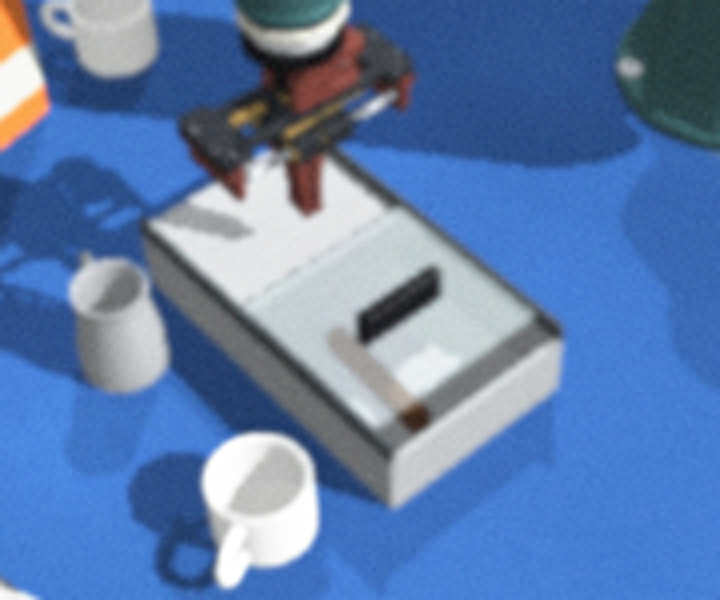

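```bash
python3 - <<'E'
from h import *
P=[(.4892,-.1096,.0887),(.4892,-.1096,.1074),(.5416,-.0053,.108),(.464,.0031,.108),(.5416,-.0053,.076),(.6016,.0775,.079),(.4277,.1003,.079),(.5032,.0424,.0853)]
a=proj("scene",P); print(((a-[190,120])*4).round(0)); print(proj("top",P[:2]))
from rig import grab_frame
p,d=grab_frame("top"); p=p[160:275,233:366,::-1]
cv2.imwrite("pics/t3.png",cv2.resize(p,None,fx=5,fy=5,interpolation=cv2.INTER_CUBIC))
E
```

```text
[[304. 228.]
 [303. 212.]
 [356. 312.]
 [430. 261.]
 [357. 339.]
 [386. 441.]
 [555. 319.]
 [436. 333.]]
[[313.26878965 227.42033397]
 [313.87014285 227.29225408]]
```

```bash
python3 - <<'E'
from h import *
from rig import grab_frame
p,d=grab_frame("scene"); c=get_calibration("scene");E=c["extrinsics"]
for u,v in [(265,160),(266,166),(266,169),(266,171),(267,173),(266,175),(266,178),(298,195),(280,165),(240,180)]:
    x=cv2.undistortPoints(np.array([[[u,v]]],float),c["camera_matrix"],c["dist"])[0,0]
    P=np.r_[x,1]*d[v,u]; print(u,v,d[v,u],(E[:3,:3].T@(P-E[:3,3])).round(4))
E
```

```text
265 160 1.1283962 [ 0.5182 -0.0779  0.2053]
266 166 1.1867857 [ 0.4974 -0.0972  0.153 ]
266 169 1.1982038 [ 0.4973 -0.0984  0.139 ]
266 171 1.2002813 [ 0.4999 -0.0963  0.1336]
267 173 1.2064828 [ 0.4985 -0.0939  0.1251]
266 175 1.2811953 [ 0.468  -0.1311  0.0676]
266 178 1.2756039 [ 0.4766 -0.1232  0.0653]
298 195 1.2104961 [0.4727 0.0131 0.0764]
280 165 1.3104529 [ 0.4017 -0.1272  0.0675]
240 180 1.2693044 [ 0.5407 -0.1817  0.0672]
```

View pics/t3.png

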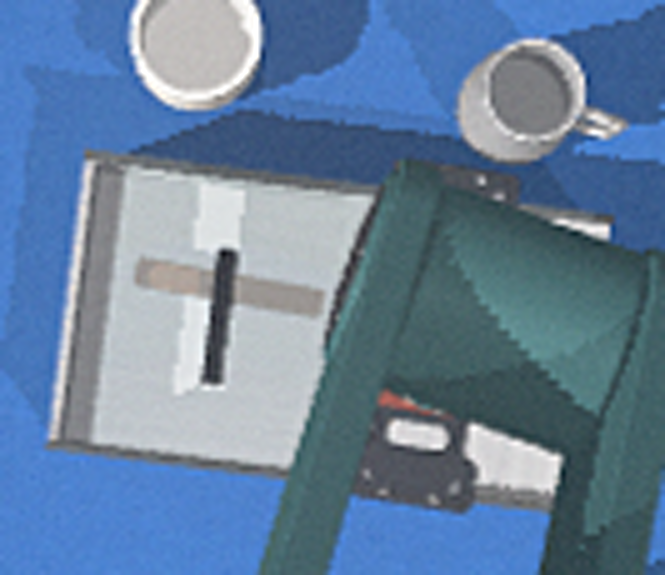

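Emit:
carry_out(
  motion=[
    {"slide":[0,0,-0.04],"twist":[0,0,0],"grip":1},
    {"slide":[0.05,-0.002,-0.04],"twist":[0,0,0],"grip":1},
    {"slide":[0.1,-0.005,-0.04],"twist":[0,0,0],"grip":1},
    {"slide":[0.154,-0.006,-0.04],"twist":[0,0,0],"grip":1},
    {"slide":[0.154,-0.006,0],"twist":[0,0,0],"grip":1},
    {"slide":[0.154,-0.006,0.0],"twist":[0,0,0],"grip":1},
  ],
)

```text
t: 4.3
ee_pos: [0.506, 0.0442, 0.0867]
orientation: [-0.002, 0.763, 0.646, -0.002]
contact_force: [-0.4, 0.2, -0.4]
opening: 0.006
```

Emit:
carry_out(
  motion=[
    {"slide":[0,0,0.005],"twist":[0,0,0],"grip":1},
    {"slide":[0,0,0.01],"twist":[0,0,0],"grip":1},
    {"slide":[0,0,0.01],"twist":[0,0,0],"grip":1},
  ],
)

```text
t: 4.68
ee_pos: [0.5089, 0.0427, 0.079]
orientation: [0.0, 0.764, 0.645, 0.0]
contact_force: [0.4, -0.0, 0.6]
opening: 0.006
```

```bash
python3 m.py
```

```text
t 4.675 pos [0.5089 0.0427 0.079 ] well [ 0.1116 -0.0002  0.079 ] F [ 0.4 -0.   0.6] open 0.006 j [-0.05  0.37  1.83 -0.    0.94  0.12]
x [ 0.167  0.986 -0.   ] y [ 0.986 -0.167  0.   ] z [ 0. -0. -1.]
```

Emit:
carry_out(
  motion=[
    {"slide":[0,0,0.003],"twist":[0,0,0],"grip":1},
    {"slide":[0,0,0.006],"twist":[0,0,0],"grip":1},
    {"slide":[0,0,0.006],"twist":[0,0,0],"grip":1},
  ],
)

```text
t: 5.05
ee_pos: [0.5084, 0.0432, 0.0724]
orientation: [-0.0, 0.764, 0.646, -0.0]
contact_force: [-1.2, 0.3, 1.1]
opening: 0.005
```

Emit:
carry_out(
  motion=[
    {"slide":[0,0,0.003],"twist":[0,0,0],"grip":1},
    {"slide":[0,0,0.006],"twist":[0,0,0],"grip":1},
    {"slide":[0,0,0.006],"twist":[0,0,0],"grip":1},
  ],
)

```text
t: 5.42
ee_pos: [0.5084, 0.0433, 0.0663]
orientation: [-0.0, 0.764, 0.646, -0.0]
contact_force: [0.4, -0.1, -0.2]
opening: 0.006
```

```bash
python3 - <<'E'
from rig import grab_frame
import cv2
from h import *
p,d=grab_frame("scene"); q=p[120:270,190:370,::-1]
cv2.imwrite("pics/s4.png",cv2.resize(q,None,fx=4,fy=4,interpolation=cv2.INTER_CUBIC))
c=get_calibration("scene");E=c["extrinsics"]
for u,v in [(u,v) for u in (299,302,305) for v in range(186,206,2)]:
    x=cv2.undistortPoints(np.array([[[u,v]]],float),c["camera_matrix"],c["dist"])[0,0]
    P=np.r_[x,1]*d[v,u]; print(u,v,(E[:3,:3].T@(P-E[:3,3])).round(3))
E
```

```text
299 186 [0.527 0.061 0.197]
299 188 [0.534 0.067 0.198]
299 190 [0.538 0.07  0.196]
299 192 [0.54  0.072 0.191]
299 194 [0.539 0.071 0.18 ]
299 196 [0.52  0.056 0.144]
299 198 [0.519 0.055 0.134]
299 200 [0.52  0.056 0.126]
299 202 [0.519 0.055 0.115]
299 204 [0.519 0.056 0.107]
302 186 [0.525 0.07  0.201]
302 188 [0.527 0.072 0.196]
302 190 [0.532 0.076 0.194]
302 192 [0.53  0.075 0.184]
302 194 [0.508 0.058 0.144]
302 196 [0.509 0.058 0.136]
302 198 [0.505 0.056 0.122]
302 200 [0.508 0.058 0.118]
302 202 [0.506 0.057 0.105]
302 204 [0.507 0.057 0.097]
305 186 [0.516 0.074 0.197]
305 188 [0.521 0.078 0.195]
305 190 [0.52  0.077 0.186]
305 192 [0.449 0.022 0.077]
305 194 [0.454 0.026 0.074]
305 196 [0.461 0.032 0.075]
305 198 [0.468 0.038 0.076]
305 200 [0.475 0.044 0.077]
305 202 [0.482 0.049 0.077]
305 204 [0.486 0.053 0.075]
```

View pics/s4.png

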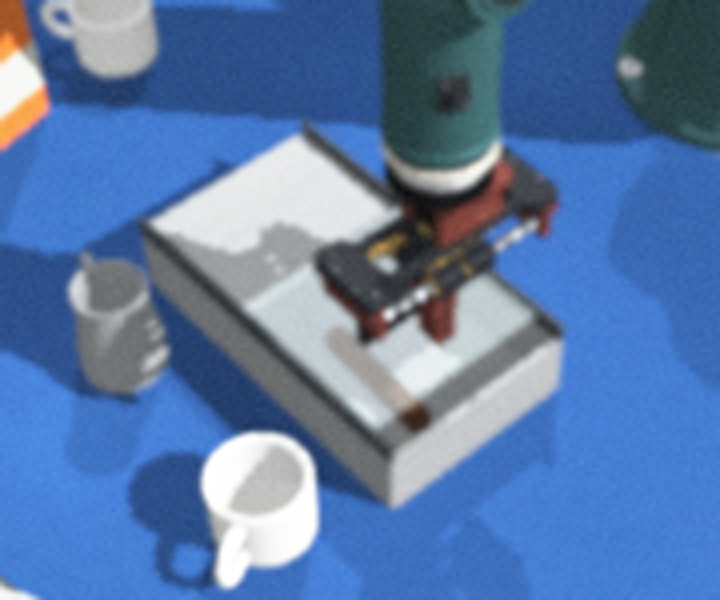

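Emit:
carry_out(
  motion=[
    {"slide":[0,0,0.004],"twist":[0,0,0],"grip":1},
    {"slide":[0,0,0.008],"twist":[0,0,0],"grip":1},
    {"slide":[0,0,0.008],"twist":[0,0,0],"grip":1},
  ],
)

```text
t: 5.85
ee_pos: [0.5083, 0.0433, 0.0582]
orientation: [-0.0, 0.764, 0.646, -0.0]
contact_force: [0.7, -0.2, -0.0]
opening: 0.009
```

Emit:
carry_out(
  motion=[
    {"slide":[0,0,0.003],"twist":[0,0,0],"grip":1},
    {"slide":[0,0,0.006],"twist":[0,0,0],"grip":1},
    {"slide":[0,0,0.006],"twist":[0,0,0],"grip":1},
  ],
)

```text
t: 6.22
ee_pos: [0.5084, 0.0433, 0.0524]
orientation: [-0.0, 0.764, 0.646, -0.0]
contact_force: [0.5, -0.3, -0.2]
opening: 0.002
```

Emit:
carry_out(
  motion=[
    {"slide":[0,0,0.002],"twist":[0,0,0],"grip":1},
    {"slide":[0,0,0.003],"twist":[0,0,0],"grip":1},
    {"slide":[0,0,0.003],"twist":[0,0,0],"grip":1},
  ],
)

```text
t: 6.6
ee_pos: [0.5087, 0.0433, 0.0496]
orientation: [-0.0, 0.764, 0.646, -0.0]
contact_force: [-0.6, -0.8, -1.4]
opening: 0.004
```

Emit:
carry_out(
  motion=[
    {"slide":[0,0,0.002],"twist":[0,0,0],"grip":1},
    {"slide":[0,0,0.003],"twist":[0,0,0],"grip":1},
    {"slide":[0,0,0.003],"twist":[0,0,0],"grip":1},
  ],
)

```text
t: 6.98
ee_pos: [0.509, 0.0433, 0.0482]
orientation: [0.0, 0.764, 0.646, 0.0]
contact_force: [-4.9, -0.1, 17.4]
opening: 0.007
```

Emit:
carry_out(
  motion=[
    {"slide":[0,0,-0.012],"twist":[0,0,0],"grip":1},
    {"slide":[-0.022,0.001,-0.012],"twist":[0,0,0],"grip":1},
    {"slide":[-0.04,0.002,-0.012],"twist":[0,0,0],"grip":1},
    {"slide":[-0.058,0.002,-0.012],"twist":[0,0,0],"grip":1},
    {"slide":[-0.076,0.003,-0.012],"twist":[0,0,0],"grip":1},
    {"slide":[-0.094,0.004,-0.012],"twist":[0,0,0],"grip":1},
    {"slide":[-0.112,0.005,-0.012],"twist":[0,0,0],"grip":1},
    {"slide":[-0.13,0.005,-0.012],"twist":[0,0,0],"grip":1},
  ],
)

```text
t: 7.98
ee_pos: [0.4919, -0.087, 0.0586]
orientation: [0.0, 0.764, 0.646, 0.0]
contact_force: [3.6, 1.9, 0.8]
opening: 0.006
```

Emit:
carry_out(
  motion=[
    {"slide":[-0.006,0,0],"twist":[0,0,0],"grip":1},
    {"slide":[-0.012,0,0],"twist":[0,0,0],"grip":1},
    {"slide":[-0.018,0.001,0],"twist":[0,0,0],"grip":1},
    {"slide":[-0.022,0.001,0],"twist":[0,0,0],"grip":1},
    {"slide":[-0.022,0.001,0],"twist":[0,0,0],"grip":1},
  ],
)

```text
t: 8.6
ee_pos: [0.4889, -0.1073, 0.0586]
orientation: [-0.0, 0.764, 0.646, -0.0]
contact_force: [-0.6, 3.2, 1.0]
opening: 0.005
```

```bash
python3 m.py
```

```text
t 8.6 pos [ 0.4889 -0.1073  0.0586] well [-0.0397  0.0003  0.0586] F [-0.6  3.2  1. ] open 0.005 j [-0.35  0.39  1.87  0.    0.88 -0.19]
x [0.166 0.986 0.   ] y [ 0.986 -0.166 -0.001] z [-0.001  0.001 -1.   ]
```

Now dragging with about 2–3 N. Next come small steps until the force jumps.

Emit:
carry_out(
  motion=[
    {"slide":[-0.002,0,0],"twist":[0,0,0],"grip":1},
    {"slide":[-0.004,0,0],"twist":[0,0,0],"grip":1},
    {"slide":[-0.004,0,0],"twist":[0,0,0],"grip":1},
  ],
)

```text
t: 8.98
ee_pos: [0.4889, -0.1074, 0.0586]
orientation: [-0.002, 0.764, 0.645, 0.002]
contact_force: [5.5, 19.6, 3.8]
opening: 0.001
```

Emit:
carry_out(
  motion=[
    {"slide":[-0.002,0,0],"twist":[0,0,0],"grip":1},
    {"slide":[-0.004,0,0],"twist":[0,0,0],"grip":1},
    {"slide":[-0.004,0,0],"twist":[0,0,0],"grip":1},
  ],
)

```text
t: 9.35
ee_pos: [0.4888, -0.1074, 0.0587]
orientation: [-0.004, 0.765, 0.644, 0.005]
contact_force: [9.8, 36.8, 5.6]
opening: 0.002
```

Emit:
carry_out(
  motion=[
    {"slide":[0.02,0,0],"twist":[0,0,0],"grip":1},
    {"slide":[0.02,0,-0.06],"twist":[0,0,0],"grip":-0.14},
    {"slide":[0.06,0.015,-0.08],"twist":[0,0,0],"grip":-0.14},
    {"slide":[0.11,0.015,-0.08],"twist":[0,0,0],"grip":-0.14},
    {"slide":[0.11,0.015,-0.08],"twist":[0,0,0],"grip":-0.14},
  ],
)

```text
t: 9.98
ee_pos: [0.5213, -0.0073, 0.1389]
orientation: [0.0, 0.762, 0.647, 0.0]
contact_force: [-1.1, 0.1, 0.3]
opening: 0.419
```

```bash
python3 m.py .523 -.007 .12 0; python3 - <<'E'
from rig import grab_frame
import cv2
p,d=grab_frame("scene"); q=p[120:270,190:370,::-1]
cv2.imwrite("pics/s5.png",cv2.resize(q,None,fx=4,fy=4,interpolation=cv2.INTER_CUBIC))
E
```

```text
t 9.975 pos [ 0.5213 -0.0073  0.1389] well [ 0.0636 -0.019   0.1389] F [-1.1  0.1  0.3] open 0.419 j [-0.15  0.31  1.75 -0.    1.09  0.02]
x [ 0.162  0.987 -0.   ] y [ 0.987 -0.162  0.   ] z [ 0. -0. -1.]
slide [0.0006 0.0016 0.0189] twist [0.0005 0.0004 0.0101]
```

View pics/s5.png

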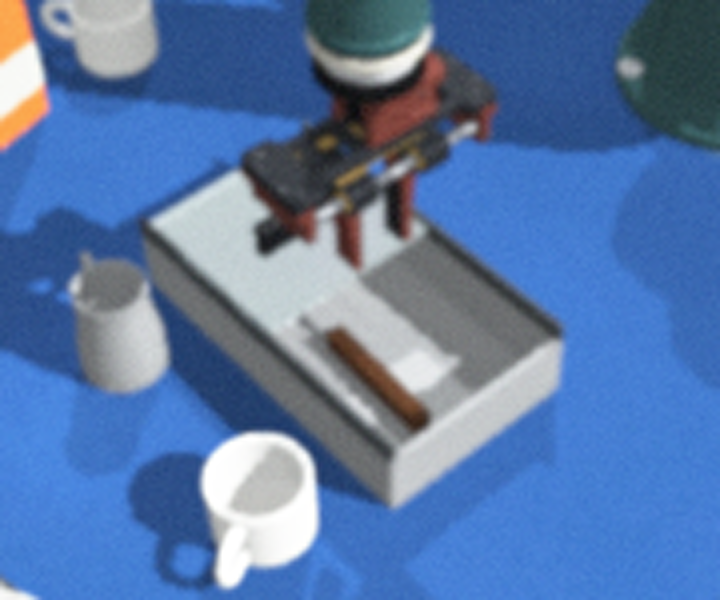

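```bash
python3 - <<'E'
from h import *
print(((proj("scene",[(.5132,-.0654,.025),(.5335,.0507,.025),(.4943+.129*.0,-.0679,.076)])-[190,120])*4).round(0))
print(back("scene",[(190+338/4,120+331/4),(190+417/4,120+412/4)],.025).round(4))
E
```

```text
[[327. 323.]
 [418. 410.]
 [338. 267.]]
[[ 0.5142 -0.0527  0.025 ]
 [ 0.5356  0.0512  0.025 ]]
```

Emit:
carry_out(
  motion=[
    {"slide":[0,0.002,0.04],"twist":[0,0,0.01],"grip":-0.14},
    {"slide":[0,0.002,0.08],"twist":[0,0,0.01],"grip":-0.14},
    {"slide":[0,0.002,0.11],"twist":[0,0,0.01],"grip":-0.14},
    {"slide":[0,0.002,0.13],"twist":[0,0,0.01],"grip":-0.14},
    {"slide":[0,0.002,0.14],"twist":[0,0,0.01],"grip":-0.14},
    {"slide":[0,0.002,0.14],"twist":[0,0,0.01],"grip":-0.14},
  ],
)

```text
t: 10.78
ee_pos: [0.5224, -0.0106, -0.0018]
orientation: [-0.0, 0.767, 0.642, -0.001]
contact_force: [0.3, -1.0, 0.1]
opening: 0.571
```

```bash
python3 m.py .523 -.007 -.015 0
```

```text
t 10.775 pos [ 0.5224 -0.0106 -0.0018] well [ 0.0605 -0.0205 -0.0018] F [ 0.3 -1.   0.1] open 0.571 j [-0.15  0.51  1.87 -0.    0.76  0.03]
x [ 0.177  0.984 -0.001] y [ 0.984 -0.177 -0.001] z [-0.002 -0.    -1.   ]
slide [ 0.0037 -0.      0.0132] twist [-0.0015  0.0005 -0.0046]
```

Emit:
carry_out(
  motion=[
    {"slide":[0.003,0,0.007],"twist":[0,0,-0.004],"grip":-0.14},
    {"slide":[0.003,0,0.013],"twist":[0,0,-0.004],"grip":-0.14},
    {"slide":[0.003,0,0.013],"twist":[0,0,-0.004],"grip":-0.14},
  ],
)

```text
t: 11.15
ee_pos: [0.5234, -0.0068, -0.0145]
orientation: [-0.0, 0.765, 0.644, -0.0]
contact_force: [0.4, -0.5, -0.3]
opening: 0.57
```

```bash
python3 m.py
```

```text
t 11.15 pos [ 0.5234 -0.0068 -0.0145] well [ 0.0644 -0.0209 -0.0145] F [ 0.4 -0.5 -0.3] open 0.57 j [-0.14  0.54  1.87 -0.    0.73  0.03]
x [ 0.172  0.985 -0.   ] y [ 0.985 -0.172 -0.   ] z [-0. -0. -1.]
```

No contact, as predicted. Closing on the handle.

Emit:
carry_out(
  motion=[
    {"slide":[0,0,0],"twist":[0,0,0],"grip":1},
    {"slide":[0,0,0],"twist":[0,0,0],"grip":1},
    {"slide":[0,0,0],"twist":[0,0,0],"grip":1},
    {"slide":[0,0,0],"twist":[0,0,0],"grip":1},
    {"slide":[0,0,0],"twist":[0,0,0],"grip":1},
  ],
  newtons=55,
)

```text
t: 11.78
ee_pos: [0.5237, -0.0069, -0.0142]
orientation: [0.0, 0.766, 0.643, 0.0]
contact_force: [-0.1, -0.8, 0.7]
opening: 0.197
```

```bash
python3 m.py; python3 - <<'E'
# tool pose vs start for spatula tilt th, tip displaced (dx, dz); well-plane 2D. a: grasp TCP relative to tip
import numpy as np
ax,az=.2,.009   # true TCP ahead of tip, above tip mid-ish
off=.027        # reported TCP lies off further along tool z
for th,dx,dz in [(4,.005,.003),(8,.012,.003),(11,.018,.003),(14,.024,.003),(14,.06,.012),(14,.1,.022),(14,.14,.032),(14,.17,.04)]:
    t=np.radians(th); r=lambda x,z:np.array([x*np.cos(t)-z*np.sin(t),x*np.sin(t)+z*np.cos(t)])
    p=r(ax,az-off)+[dx,dz]-[ax,az-off]
    print(th,"slide",[round(p[0],3),0,round(-p[1],3)],"twist y",round(t,3))
E
```

```text
t 11.775 pos [ 0.5237 -0.0069 -0.0142] well [ 0.0643 -0.0213 -0.0142] F [-0.1 -0.8  0.7] open 0.197 j [-0.15  0.54  1.87 -0.    0.73  0.03]
x [ 0.172  0.985 -0.   ] y [ 0.985 -0.172  0.   ] z [ 0. -0. -1.]
4 slide [np.float64(0.006), 0, np.float64(-0.017)] twist y 0.07
8 slide [np.float64(0.013), 0, np.float64(-0.031)] twist y 0.14
11 slide [np.float64(0.018), 0, np.float64(-0.041)] twist y 0.192
14 slide [np.float64(0.022), 0, np.float64(-0.052)] twist y 0.244
14 slide [np.float64(0.058), 0, np.float64(-0.061)] twist y 0.244
14 slide [np.float64(0.098), 0, np.float64(-0.071)] twist y 0.244
14 slide [np.float64(0.138), 0, np.float64(-0.081)] twist y 0.244
14 slide [np.float64(0.168), 0, np.float64(-0.089)] twist y 0.244
```

Emit:
carry_out(
  motion=[
    {"slide":[0.001,0,-0.005],"twist":[0,0,0],"grip":1},
    {"slide":[0.006,0,-0.017],"twist":[0,0.07,0],"grip":1},
    {"slide":[0.009,0,-0.024],"twist":[0,0.105,0],"grip":1},
    {"slide":[0.013,0,-0.031],"twist":[0,0.14,0],"grip":1},
    {"slide":[0.018,0,-0.041],"twist":[0,0.192,0],"grip":1},
    {"slide":[0.022,0,-0.052],"twist":[0,0.244,0],"grip":1},
    {"slide":[0.022,0,-0.052],"twist":[0,0.244,0],"grip":1},
  ],
)

```text
t: 12.65
ee_pos: [0.5278, 0.0139, 0.0382]
orientation: [-0.078, 0.76, 0.638, 0.093]
contact_force: [0.1, 0.6, -1.7]
opening: 0.2
```

```bash
python3 m.py; python3 - <<'E'
from rig import grab_frame
import cv2
p,d=grab_frame("scene"); q=p[120:270,190:370,::-1]
cv2.imwrite("pics/s6.png",cv2.resize(q,None,fx=4,fy=4,interpolation=cv2.INTER_CUBIC))
E
```

```text
t 12.65 pos [0.5278 0.0139 0.0382] well [ 0.0855 -0.0227  0.0382] F [ 0.1  0.6 -1.7] open 0.2 j [-0.3   0.46  1.86  0.32  0.87 -0.33]
x [0.168 0.956 0.241] y [ 0.985 -0.174  0.001] z [ 0.043  0.237 -0.97 ]
```

View pics/s6.png

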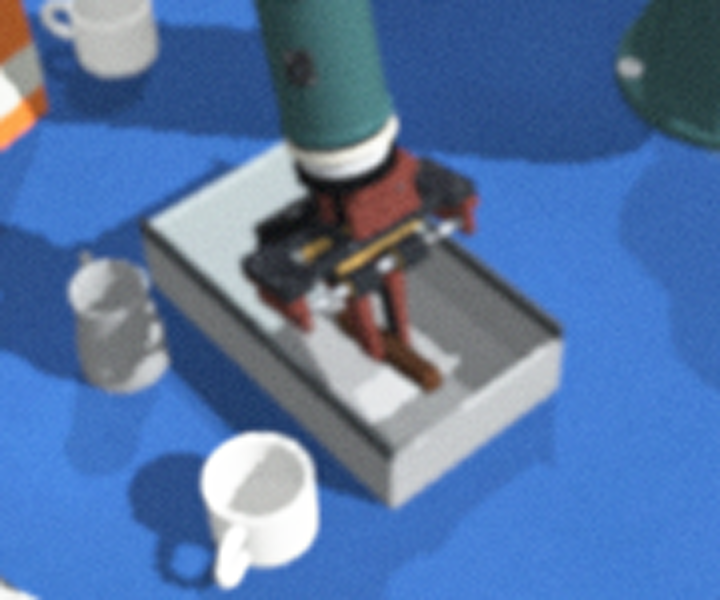

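Emit:
carry_out(
  motion=[
    {"slide":[0.02,0,0],"twist":[0,0,0],"grip":1},
    {"slide":[0.04,0,0],"twist":[0,0,0],"grip":1},
    {"slide":[0.05,0,0],"twist":[0,0,0],"grip":1},
    {"slide":[0.06,0,0],"twist":[0,0,0],"grip":1},
    {"slide":[0.08,0,0],"twist":[0,0,0],"grip":1},
    {"slide":[0.1,0,0],"twist":[0,0,0],"grip":1},
  ],
)

```text
t: 13.45
ee_pos: [0.544, 0.1108, 0.0617]
orientation: [-0.078, 0.76, 0.638, 0.093]
contact_force: [0.2, 0.3, -1.5]
opening: 0.2
```

```bash
python3 m.py; python3 - <<'E'
from rig import grab_frame
import cv2
p,d=grab_frame("scene"); q=p[120:270,190:370,::-1]
cv2.imwrite("pics/s7.png",cv2.resize(q,None,fx=4,fy=4,interpolation=cv2.INTER_CUBIC))
E
```

```text
t 13.45 pos [0.544  0.1108 0.0617] well [ 0.1836 -0.0262  0.0617] F [ 0.2  0.3 -1.5] open 0.2 j [-0.11  0.44  1.82  0.31  0.89 -0.13]
x [0.168 0.956 0.241] y [ 0.985 -0.173 -0.   ] z [ 0.041  0.237 -0.971]
```

View pics/s7.png

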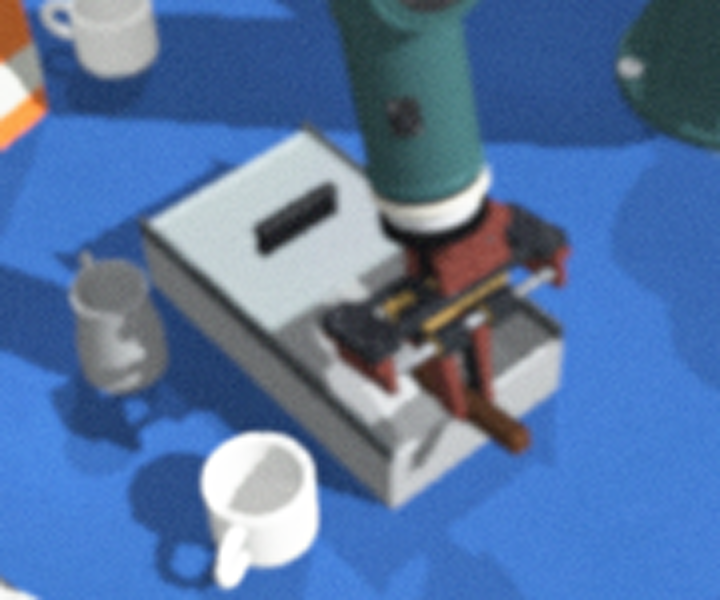

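Emit:
carry_out(
  motion=[
    {"slide":[0.03,0,0],"twist":[0,0,0],"grip":1},
    {"slide":[0.06,0,0],"twist":[0,0,0],"grip":1},
    {"slide":[0.06,0,0],"twist":[0,0,0],"grip":1},
    {"slide":[0.067,0,-0.029],"twist":[0,0,0],"grip":1},
    {"slide":[0.076,0,-0.065],"twist":[0,0,0],"grip":1},
    {"slide":[0.085,0,-0.101],"twist":[0,0,0],"grip":1},
    {"slide":[0.094,0,-0.136],"twist":[0,0,0],"grip":1},
    {"slide":[0.098,0,-0.155],"twist":[0,0,0],"grip":1},
  ],
)

```text
t: 14.5
ee_pos: [0.5545, 0.1658, 0.2374]
orientation: [-0.077, 0.76, 0.638, 0.094]
contact_force: [-0.4, -0.8, -2.1]
opening: 0.2
```

Emit:
carry_out(
  motion=[
    {"slide":[0,0,0],"twist":[0,0,0],"grip":1},
    {"slide":[0,0,0],"twist":[0,0,0],"grip":1},
    {"slide":[0,0,0],"twist":[0,0,0],"grip":1},
    {"slide":[0,0,0],"twist":[0,0,0],"grip":1},
  ],
)

```text
t: 15.0
ee_pos: [0.5534, 0.1671, 0.2348]
orientation: [-0.079, 0.76, 0.639, 0.092]
contact_force: [0.5, -0.7, -1.3]
opening: 0.202
```

```bash
python3 m.py; python3 - <<'E'
from rig import grab_frame
import cv2, numpy as np
p,d=grab_frame("scene"); np.save("pics/s8.npy",d); q=p[90:270,190:390,::-1]
cv2.imwrite("pics/s8.png",cv2.resize(q,None,fx=3,fy=3,interpolation=cv2.INTER_CUBIC))
E
```

```text
t 15.0 pos [0.5534 0.1671 0.2348] well [ 0.2407 -0.0282  0.2348] F [ 0.5 -0.7 -1.3] open 0.202 j [0.   0.25 1.6  0.25 1.26 0.1 ]
x [0.167 0.956 0.241] y [ 0.985 -0.172 -0.002] z [ 0.04   0.238 -0.97 ]
```

View pics/s8.png

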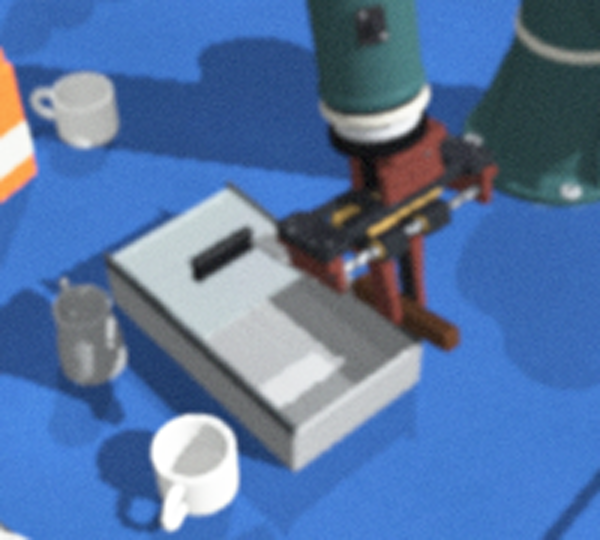

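```bash
python3 - <<'E'
from h import *
from rig import manip
d=np.load("pics/s8.npy");c=get_calibration("scene");E=c["extrinsics"]
for u,v in [(276,171),(278,172),(281,174),(339,200),(340,203),(262,174)]:
    x=cv2.undistortPoints(np.array([[[u,v]]],float),c["camera_matrix"],c["dist"])[0,0]
    print(u,v,(E[:3,:3].T@(np.r_[x,1]*d[v,u]-E[:3,3])).round(3))
print(np.abs(manip.read_state()["joint_vel"]).max())
manip.hand_in()
E
```

```text
276 171 [ 0.537 -0.016  0.214]
278 172 [ 0.538 -0.008  0.216]
281 174 [0.54  0.005 0.218]
339 200 [0.566 0.217 0.289]
340 203 [0.565 0.221 0.28 ]
262 174 [ 0.498 -0.118  0.104]
0.005849028521016528
the job is handed in; nothing more can be done
```

I slid the cover to its stop, gripped the spatula by its handle, tilted it about 14° and drew it out handle first. I handed in at about 15 s with it still held. No verdict was reported.

**Last checks before handing in:**
- **Spatula height:** the depth image put the blade end at about 0.21 m and the handle end at about 0.28 m; the requirement is 0.122 m.
- **Grip and stillness:** the gripper opening read about 17.7 mm on the 18 mm handle, with the grip set to 55 N. Joint speeds were under 0.006 rad/s, and the measured force was just the spatula's weight.
- **Cover:** at the stop the push force rose from about 3 N to 37 N with no further movement. The final picture shows the rib still over the deck and the opening free.
- **Bystanders:** the small jug, the two cups and the carton edge in the last view look unmoved. The big jug, tamper and second carton were not in that view, and the arm's path stayed clear of them.

**What went wrong or disagreed:**
- **Tool height reading:** the reported tool height was about 27 mm lower than the true fingertips, which I confirmed by touching the cover plate (about 17 N). My first push therefore passed over the rib and moved nothing. I corrected for the offset in every later move.
- **Step 2 (handle end above the rim, blade end below the deck):** I judged this from geometry and pictures; I did not measure both ends during the draw.

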